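# Drive the wood scrap out of the T-slot rail

## Robot

A 6-joint arm with a two-finger parallel gripper is mounted at the origin on a cart in front of the work surface, level with it; the furniture and walls round the work are solid. World frame = base frame: x ahead of the robot, y to its left, z up, the work surface at z = 0. Lengths are in m, angles in rad, forces in N, time in s.
With the tool pointing down it reaches from about 0.35 to 0.975 m from the base axis. Payload 4.9 kg.
Tool frame: the origin (TCP) lies at the very end of the fingers, on their centre line; the grasp point (between the pads) lies 19 mm behind it; z points along the fingers, y is the direction in which the jaws open and shut (so a half turn about z gives the same grasp; the last joint's range is limited). The gripper opens to 85 mm and grips with 20 to 120 N. Pads are 22 mm wide; open, the fingers measure 114 mm over their backs; the gripper's body (76 mm by 85 mm) begins 54 mm behind the grasp point. The pads swing forward as they close: fully open they stand 13 mm farther back than shut.
Start: joints at [-1.357, 0.053, 1.613, -0, 1.476, -0.119], TCP at [0.204, -0.591, 0.195] pointing down, gripper open.
Joint ranges: [-3.01, 3.01], [-1.01, 2.22], [0.06, 2.58], [-1.02, 4.17], [0.09, 2.62], [-3.14, 3.14]. Speed limits (rad/s): [2.57, 2.57, 3.14, 3.14, 3.14, 3.14].

## Interface

Orientations are given as a rotation vector (axis times angle).
In Python, from rig import bot gives the robot as it stands. The module is installed in compiled form; this text tells all that it offers.
- The arm moves only by the tool drive_tool, never from a script. Its arguments are lists of equal length, an entry for each row: "fingers": the opening in per cent of the stroke, from 0 (shut) to 100 (fully open); "xyz": the shift along the tool's x, y, z in mm, a list of three; "yaw": the turn about the tool's z in degrees. A call has 1 to 10 rows; each row is the pose to reach, as a shift and turn from the pose measured when the call began, along the tool's axes at that moment; what a row does not reach only later rows make up. A row lasts 1/8 s, in which the tool goes at most 62.5 mm and 10.7 degrees, less where a joint would pass 70% of its speed; a pose out of reach is approached as far as the arm can. A call with a gripper value outside its range is refused whole. The fingers move at their own pace and stop on an object; "grip_force" is the grip in N (left out, the last holds). Time passes only in rows, so rows that repeat a pose let the fingers close. It gives the time, the measured TCP pose, the force and the opening at its end, in the units of the state.
- bot.get_state(): the state, without advancing time (a new reading comes with each control period).
- bot.camera(name): name is "side" or "top"; returns the picture (400x640x3 uint8, red, green, blue); there is no depth.
- bot.calibration(name): a dict with "fx", "fy", "cx", "cy" (pixels), "k1" (the pictures are not rectified: a ray, as slopes to the right and down, at radius r is drawn at 1 + k1 r^2 times it, then the intrinsics apply), "position" and "orientation" of the camera in the world. Camera axes: x right, y down, z forward; pixel columns grow to the right and rows downward; lengths in m; the calibration is good to about 2 mm. A picture is of the moment at which its call begins. calibration takes no time and is no camera call.
- bot.sign_off(): hands the job in, once; it reports no verdict.
The state is a dict: "time_s": time; "qpos": joint angles; "qd": joint speeds; "joint_torque": joint torques, N m; "tool_pos": TCP position; "eef_rot": TCP orientation; "ft_force": force on the tool from outside, world axes, zero at the start; "wrist_torque": the same for the moment, N m; "width": finger opening in m.
Only numpy, scipy, OpenCV 4.12 (cv2) and the standard library are available. Lean on these libraries where they do the work, as an engineer would, in place of code of your own. Each camera call takes 0.05 s, during which the arm holds its last target.

## Task

A scrap of pine is lodged in one of the two T-slot rails. With the green-handled scraper that stands in the same slot, push the scrap out of the open far end so that it drops into the rail's chip tray, then let go of the scraper, leaving it standing upright in the slot. Push the scrap only with the scraper, and leave the black-knobbed stop in the other rail where it is.

Things in the scene. Friction and masses are not known exactly. Their poses are not given: they have to be found in the camera images.
- slot_end (a point): Middle of the slot's floor at the open far end of the jammed rail, 16 mm above the desk; x runs along the slot and out, z up. Both rails: fixed aluminium, 200 mm long, 64 wide, 38 high, near end shut by a steel plate; T-slot 40 mm wide, 14 high inside, its mouth 20 mm wide. Beyond the open end a grey tray, 80 mm long, 70 wide, floor 3 and rim 14 mm above the desk.
- scraper_handle (a point): Middle of the scraper's upright round green handle (27 mm in diameter, 46 to 102 mm above the desk), 74 mm above the desk; x points to the scrap. The scraper (0.25 kg) stands loose in the jammed slot, near its closed end, its foot under the lips with 4 mm of play each side; it slides easily, steel on oiled metal. The foot's pushing face is 45 mm ahead of the handle's axis, its back 35 mm behind.
- scrap_centre (a point): Centre of the scrap, a pale pine offcut 36 mm long (along the slot), 28 wide, 11 high, 30 g, with a dark saw mark on top. It lies loose on the slot's floor ahead of the scraper, too wide to come up through the mouth; pushed past the open end it drops 13 mm into the tray.
- stop_knob (a point): Centre of the black star knob (39 mm across, 62 to 78 mm above the desk) of a steel slot stop that stands loose in the other rail's slot. A bystander: leave it there.
There are look-alikes about, which are no part of the job. Leave any red look-alike of the part that bears scraper_handle alone.

How it is judged:
At the end, for the whole second after the job is handed in: The scrap lies in the chip tray: its centre 12 to 80 mm beyond the open end, within 36 mm of the slot's line and below the slot's floor. The scraper stands in the slot within 15 degrees of upright, its handle at most 15 mm past the open end, let go. Both are at rest (x of scrap_centre in the frame of slot_end between 0.012 and 0.08 m and y of scrap_centre in the frame of slot_end between -0.036 and 0.036 m and z of scrap_centre in the frame of slot_end below 0 m and x of scraper_handle in the frame of slot_end between -0.2 and 0.015 m and y of scraper_handle in the frame of slot_end between -0.03 and 0.03 m and z of scraper_handle in the frame of slot_end above 0.05 m and angle between scraper_handle's own z axis and vertical below 0.262 rad and linear speed of each of scrap, scraper below 0.02 m/s); the robot touches nothing.
It fails at once if the fingers or the arm touch the scrap (contact force between any of the fingers, the arm and scrap above 0.5 N).
It fails at once if the black-knobbed stop is moved by more than 25 mm (distance of stop_knob from where it was at the start of the episode above 0.025 m).
It also fails if it takes over 35 s, if anything falls off the work surface, if the arm or the gripper's body presses on something with over 40 N, if the wrist force passes 120 N, or if a joint passes its speed limit or range.

## Working session

There is one attempt and no reset: what is moved stays moved. The work goes in short steps, Python scripts to look and compute and a tool call to move; the robot and the scene stay as the last step left them, time stands still between calls to the robot, and variables do not carry over. Pictures are saved under pics/ and viewed, and the job is handed in when it is done.

Besides the shell and the picture viewer there is one more tool, called after "Emit:" as name(argument=value, ...) on one line, values as JSON. drive_tool: Moves the arm, as the interface text tells. Its arguments: {"type":"object","properties":{"fingers":{"type":"array","items":{"type":"number"}},"xyz":{"type":"array","items":{"type":"array","items":{"type":"number"}}},"yaw":{"type":"array","items":{"type":"number"}},"grip_force":{"type":"number"}},"required":["fingers","xyz","yaw"]}

```bash
mkdir -p pics; python3 - <<'E'
from rig import bot
import cv2
for n in("side","top"):
    cv2.imwrite(f"pics/{n}0.png",bot.camera(n)[:,:,::-1]); print(bot.calibration(n))
print(bot.get_state())
E
```

```text
{'fx': 437.9112782931904, 'fy': 437.9112782931904, 'cx': 317.11930468885697, 'cy': 201.39377215979786, 'k1': -0.039613066859769494, 'position': array([ 0.21035524, -1.06140723,  0.44601104]), 'orientation': array([-1.99441029,  0.38477202, -0.27400627])}
{'fx': 436.0099698425524, 'fy': 436.0099698425524, 'cx': 318.8814922048127, 'cy': 195.51158451283533, 'k1': 0.033126870036952694, 'position': array([ 0.41831541, -0.35861232,  0.92688929]), 'orientation': array([-2.13007681,  2.17004571, -0.09728639])}
{'time_s': 0.1, 'qpos': array([-1.35698189e+00,  5.33179877e-02,  1.61415720e+00,  2.87485470e-05,
        1.47605085e+00, -1.19022505e-01]), 'qd': array([ 3.53296674e-05, -2.97154856e-03, -3.38205453e-03, -4.25780760e-04,
        6.01168986e-04,  2.40625667e-04]), 'joint_torque': array([ 3.90517507e-04, -3.94907212e+01, -3.71364212e+01, -7.72772592e-05,
        3.91459369e-03, -9.33416970e-06]), 'tool_pos': array([ 0.2040611 , -0.59006505,  0.19406892]), 'eef_rot': array([-3.09628443e+00, -5.20084738e-01,  9.89236759e-05]), 'ft_force': array([ 0.43226133, -0.4075878 ,  0.66710143]), 'wrist_torque': array([ 0.00616069, -0.0042398 ,  0.03795679]), 'width': 0.08521425602609103}
```

View pics/side0.png

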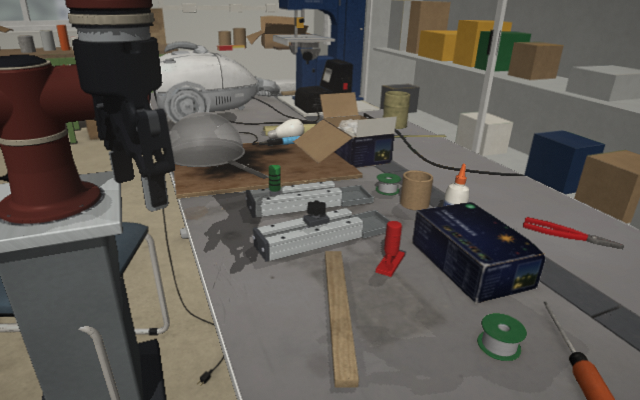

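View pics/top0.png

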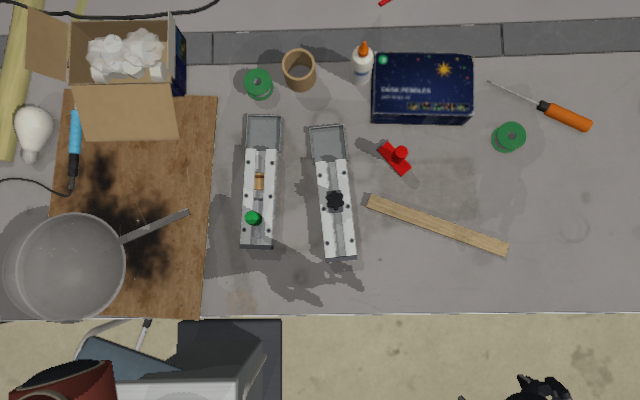

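The side view shows the green handle at (275,178) and the black knob at (316,208), with a red look-alike at (393,240). In the top view the candidates are the green handle at (253,217), the pine scrap at (259,181) and its tray at (263,130). The green spools at (258,83) and (508,137) are not handles. The red look-alike at (398,155) stands outside the rails, and the black knob is at (335,200). The handle at (253,217) fits because it is green and stands in the same slot as the scrap. I'll confirm this in an enlarged crop.

```bash
python3 - <<'E'
import cv2
a=cv2.imread("pics/top0.png")[105:265,225:365]
cv2.imwrite("pics/crop0.png",cv2.resize(a,None,fx=3.7,fy=3.7,interpolation=cv2.INTER_CUBIC))
E
```

```text
(no output)
```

View pics/crop0.png

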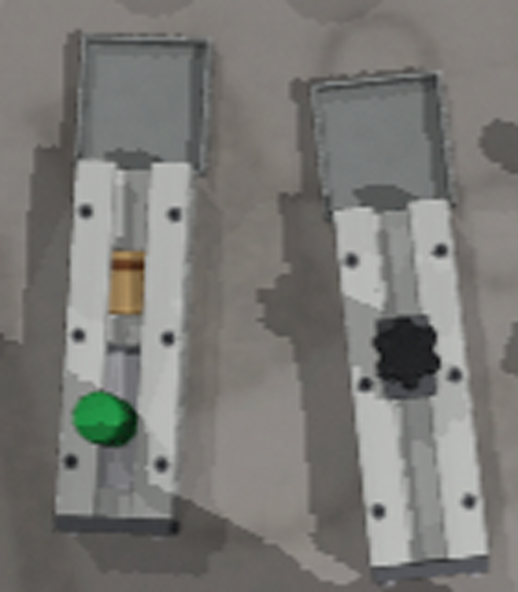

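The crop confirms it. The green handle at crop (104,418) is in the left rail's slot, with the scrap and its saw mark at (127,283) ahead of it and the tray beyond. The black-knobbed stop is in the right rail.

```bash
cat > h.py <<'E'
import numpy as np,cv2
from scipy.spatial.transform import Rotation as R
from rig import bot
def ray(c,uv):
    k=bot.calibration(c)
    K=np.array([[k['fx'],0,k['cx']],[0,k['fy'],k['cy']],[0,0,1]])
    p=cv2.undistortPoints(np.array([[uv]],float),K,np.array([k['k1'],0,0,0,0]))[0,0]
    return np.array(k['position']),R.from_rotvec(k['orientation']).apply([p[0],p[1],1])
def atz(c,uv,z):
    o,d=ray(c,uv); return (o+d*(z-o[2])/d[2])
def proj(c,P):
    k=bot.calibration(c)
    K=np.array([[k['fx'],0,k['cx']],[0,k['fy'],k['cy']],[0,0,1]])
    r=R.from_rotvec(k['orientation']).inv()
    q,_=cv2.projectPoints(np.atleast_2d(np.array(P,float)),r.as_rotvec(),-r.apply(k['position']),K,np.array([k['k1'],0,0,0,0]))
    return q[:,0]
E
python3 - <<'E'
from h import *
c=lambda x,y:(225+x/3.7-.4,105+y/3.7-.4)
for n,p,z in [("FL",(76,160),.038),("FR",(192,163),.038),("NL",(56,515),.038),("NR",(178,520),.038),("handtop",(98,412),.102),("scrap",(127,283),.027),("knob",(407,351),.078),("trayFL",(80,37),.014),("trayFR",(211,40),.014),("R2FL",(333,210),.038),("R2NL",(371,565),.038)]:
    print(n,atz("top",c(*p),z).round(4))
for cam in("top","side"):
    im=cv2.imread(f"pics/{cam}0.png").astype(int); b,g,r=im[...,0],im[...,1],im[...,2]
    m=((g>1.6*r)&(g>1.3*b)&(g>40)).astype('uint8')
    n,l,s,ce=cv2.connectedComponentsWithStats(m)
    for i in range(1,n):
        if s[i][4]>60: print(cam,s[i],ce[i])
a=cv2.imread("pics/side0.png")[150:280,225:425]
cv2.imwrite("pics/crops0.png",cv2.resize(a,None,fx=4,fy=4,interpolation=cv2.INTER_CUBIC))
E
```

```text
FL [ 0.6247 -0.1851  0.038 ]
FR [ 0.6216 -0.2506  0.038 ]
NL [ 0.426  -0.1746  0.038 ]
NR [ 0.422  -0.2417  0.038 ]
handtop [ 0.4776 -0.2092  0.102 ]
scrap [ 0.5558 -0.212   0.027 ]
knob [ 0.5085 -0.3688  0.078 ]
trayFL [ 0.7034 -0.1827  0.014 ]
trayFR [ 0.6998 -0.2593  0.014 ]
R2FL [ 0.593  -0.3296  0.038 ]
R2NL [ 0.3958 -0.3472  0.038 ]
top [244  68  29  32 619] [257.76090468  83.02746365]
top [492 122  34  31 681] [509.24963289 136.37591777]
top [245 211  17  14 182] [252.50549451 217.54945055]
side [476  32  14  38 335] [482.42985075  50.37313433]
side [495  33  36  38 630] [508.31428571  48.29047619]
side [269 165  11  10 105] [274.03809524 169.54285714]
side [378 174  22   9 141] [388.83687943 177.83687943]
side [482 314  44  29 872] [503.72133028 327.98050459]
side [478 333  43  28 233] [497.42918455 350.98712446]
```

View pics/crops0.png

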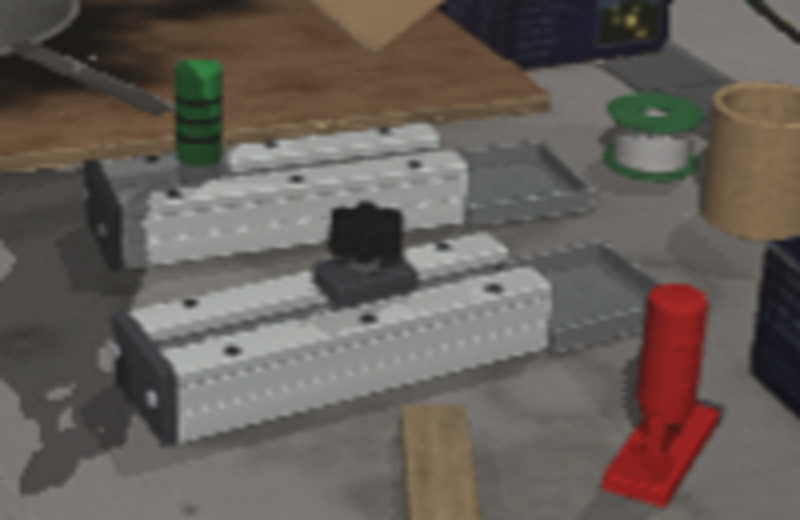

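```bash
python3 - <<'E'
from h import *
s=bot.get_state(); Rm=R.from_rotvec(s['eef_rot']).as_matrix(); print(Rm.round(3))
F=np.array([.6231,-.2178]);N=np.array([.424,-.2082]); d=(F-N)/np.linalg.norm(F-N); print(d,np.degrees(np.arctan2(d[1],d[0])))
top=atz("top",(225+98/3.7-.4,105+412/3.7-.4),.102)[:2]
# handle: fit side view at 74mm
side=atz("side",(225+198/4-.4,150+112/4-.4),.074); print("side handle",side)
H=F+d*((top-F)@d); print("handle",H,"s",(top-F)@d)
for z in(.195,): 
    print("shift mm",Rm.T@(np.array([*H,z])-s['tool_pos'])*1000)
y=Rm[:2,1]; a=np.degrees(np.arctan2(d[1],d[0])-np.arctan2(y[1],y[0])); print("world yaw needed",a,a+180,a-180,"tool yaw is negative of this")
# overlay check
im=cv2.imread("pics/side0.png")
for P in [[*F,.038],[*N,.038],[*H,.102],[*H,.046]]: print(proj("side",P),proj("top",P))
E
```

```text
[[ 0.945  0.327 -0.   ]
 [ 0.327 -0.945  0.002]
 [ 0.    -0.002 -1.   ]]
[ 0.99883958 -0.04816102] -2.7604913054987343
side handle [ 0.47313185 -0.21073153  0.074     ]
handle [ 0.47754217 -0.21078164] s -0.14572693289259656
shift mm [ 3.82393242e+02 -2.69117037e+02 -3.16718127e-01]
world yaw needed 68.16950013237654 248.16950013237653 -111.83049986762346 tool yaw is negative of this
[[336.80949253 184.66843046]] [[260.77393623 148.27699267]]
[[252.62206795 195.24827711]] [[256.2285851  244.46810268]]
[[275.81151332 165.40950497]] [[251.90698686 215.97506962]]
[[276.24554368 188.99335758]] [[256.83912938 217.8592015 ]]
```

Emit:
drive_tool(fingers=[100,100,100,100,100,100,100,100,100,100], xyz=[[40,-28,0],[84,-59,0],[128,-90,0],[172,-121,0],[216,-152,0],[260,-183,0],[304,-214,0],[348,-245,0],[381,-269,0],[381,-269,0]], yaw=[-7,-15,-23,-31,-39,-47,-55,-63,-68.2,-68.2], grip_force=30)

```text
time_s: 1.35
tool_pos: [0.477, -0.2092, 0.1941]
eef_rot: [-2.267, -2.171, -0.001]
ft_force: [-0.5, -0.3, -0.1]
width: 0.085
```

```bash
python3 - <<'E'
from h import *
s=bot.get_state(); Rm=R.from_rotvec(s['eef_rot']).as_matrix(); print(s['time_s'],s['tool_pos'],s['qpos'],Rm.round(3))
print(Rm.T@(np.array([.4755,-.211,.056])-s['tool_pos'])*1000)
for n in("side","top"): cv2.imwrite(f"pics/{n}1.png",bot.camera(n)[:,:,::-1])
a=cv2.imread("pics/side1.png")[60:280,175:475]
cv2.imwrite("pics/s1.png",cv2.resize(a,None,fx=2.6,fy=2.6,interpolation=cv2.INTER_CUBIC))
E
```

```text
1.35 [ 0.47699503 -0.20918302  0.19412158] [-5.57177200e-01 -1.97240812e-01  1.85183410e+00  1.54835727e-03
  1.48930057e+00 -5.13779338e-01] [[ 0.044  0.999 -0.001]
 [ 0.999 -0.044  0.003]
 [ 0.002 -0.001 -1.   ]]
[ -2.22212536  -1.24246783 138.11815458]
```

View pics/s1.png

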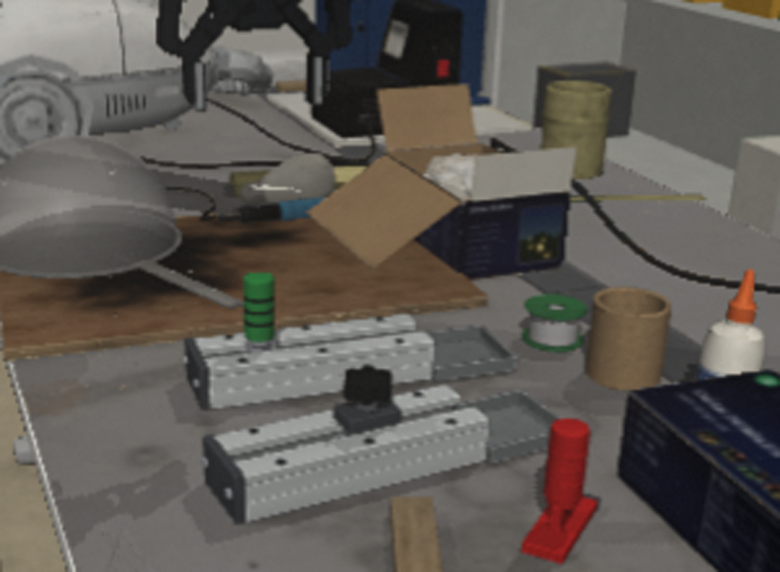

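The open jaws, with fingertips at about crop (197,90) and (318,90), straddle the green handle at (260,308) along the slot. Next I descend.

Emit:
drive_tool(fingers=[100,100,100,100,100,100], xyz=[[-2,-1,30],[-2,-1,65],[-2,-1,100],[-2,-1,125],[-2,-1,137],[-2,-1,137]], yaw=[0,0,0,0,0,0])

```text
time_s: 2.2
tool_pos: [0.4738, -0.2134, 0.0566]
eef_rot: [-2.273, -2.164, 0.0]
ft_force: [-0.3, 0.2, 1.0]
width: 0.0855
```

```bash
python3 - <<'E'
from h import *
s=bot.get_state(); print(s['time_s'],s['tool_pos'],s['ft_force'])
for n in("side","top"): cv2.imwrite(f"pics/{n}2.png",bot.camera(n)[:,:,::-1])
a=cv2.imread("pics/side2.png")[100:250,215:415]
cv2.imwrite("pics/s2.png",cv2.resize(a,None,fx=3.9,fy=3.9,interpolation=cv2.INTER_CUBIC))
E
```

```text
2.2 [ 0.47384752 -0.2134071   0.05657187] [-0.30632784  0.2400517   0.9624845 ]
```

View pics/s2.png

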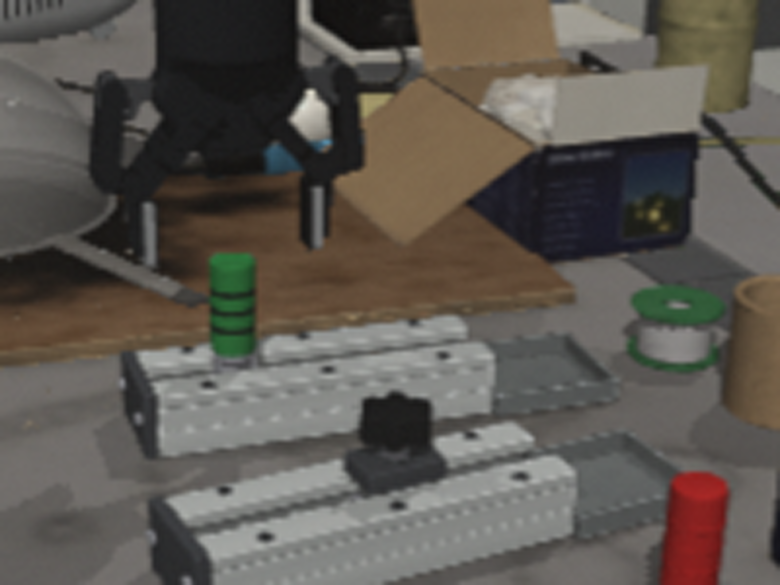

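```bash
python3 - <<'E'
from h import *
s=bot.get_state(); print(s['time_s'],s['tool_pos'],s['qd'].round(3))
for z in (.0566,.07,.1,.13): print(z,(proj("side",[.4738,-.2134,z])-[215,100])*3.9, (proj("side",[.4738+.045,-.2134,z])-[215,100])*3.9)
cv2.imwrite("pics/s3.png",cv2.resize(bot.camera("side")[100:250,215:415,::-1],None,fx=3.9,fy=3.9))
cv2.imwrite("pics/t3.png",cv2.resize(bot.camera("top")[105:265,180:365,::-1],None,fx=3.7,fy=3.7))
print(bot.get_state()['time_s'])
E
```

```text
2.3 [ 0.47526669 -0.21383647  0.05839333] [ 0.007 -0.007 -0.01   0.001 -0.001  0.   ]
0.0566 [[233.64090843 332.65623653]] [[308.58061554 322.05679168]]
0.07 [[233.20681617 310.79553221]] [[308.59852529 300.48850627]]
0.1 [[232.22383304 260.89153665]] [[308.64365118 251.26904431]]
0.13 [[231.22550101 209.62130205]] [[308.69615874 200.72644341]]
2.4
```

View pics/s3.png

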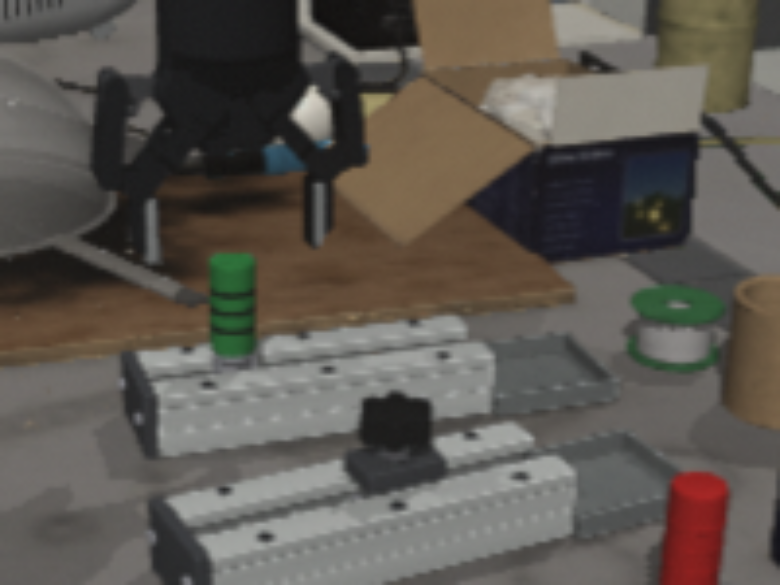

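View pics/t3.png

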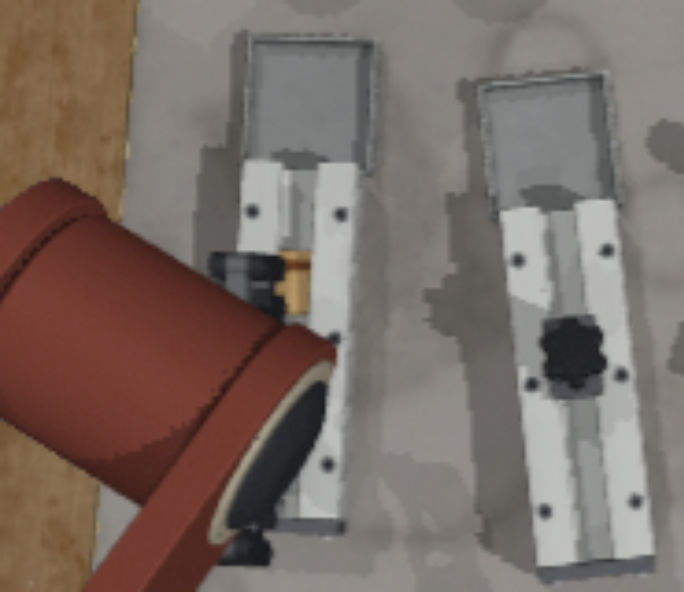

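```bash
python3 - <<'E'
from h import *
im=bot.camera("top")[:,:,::-1]
cv2.imwrite("pics/t4.png",cv2.resize(im[165:265,225:285],None,fx=6,fy=6,interpolation=cv2.INTER_CUBIC))
o,d=ray("side",(296.5,162.8))
for y in (-.25,-.213,-.18,-.16,-.14,-.12,-.1):
    P=o+d*(y-o[1])/d[1]; print(P.round(3),(proj("top",P)-[225,165])*6)
s=bot.get_state();print(s['tool_pos'],s['qpos'])
E
```

```text
[ 0.511 -0.25   0.118] [[277.75574098 193.62473453]]
[ 0.524 -0.213  0.103] [[167.96747649 158.41185617]]
[ 0.537 -0.18   0.09 ] [[ 73.7124922  128.19143734]]
[ 0.544 -0.16   0.082] [[ 18.17831891 110.39032221]]
[ 0.551 -0.14   0.073] [[-36.20770788  92.96044317]]
[ 0.559 -0.12   0.065] [[-89.48568335  75.88874126]]
[ 0.566 -0.1    0.057] [[-141.69366652   59.16282339]]
[ 0.47556547 -0.21362525  0.05865891] [-5.65477049e-01 -6.95074525e-02  1.97202900e+00  8.24500676e-04
  1.23865349e+00 -5.18056698e-01]
```

View pics/t4.png

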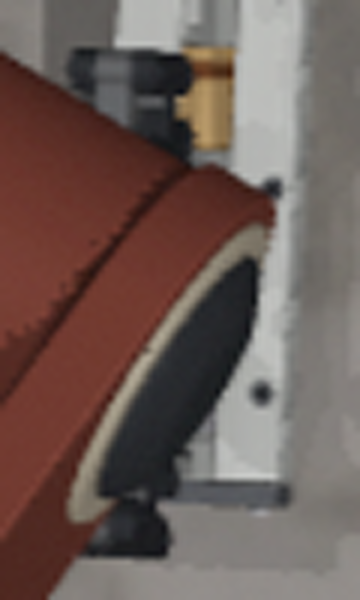

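```bash
python3 - <<'E'
from h import *
for z in (.194,.207,.23,.24): print(z,((proj("side",[.477+.045,-.2092,z])-[175,60])*2.6).round(0),((proj("side",[.477-.045,-.2092,z])-[175,60])*2.6).round(0))
for z in (.195,.208,.23): print(z,proj("side",[.204,-.591,z]))
a=cv2.imread("pics/side0.png")[0:225,60:220]
cv2.imwrite("pics/s5.png",cv2.resize(a,None,fx=2.6,fy=2.6))
E
```

```text
0.194 [[312. 161.]] [[204. 171.]]
0.207 [[312. 145.]] [[204. 155.]]
0.23 [[312. 117.]] [[202. 126.]]
0.24 [[312. 105.]] [[202. 113.]]
0.195 [[147.66076126 231.61200511]]
0.208 [[145.98016806 221.56907897]]
0.23 [[143.06440436 204.03589171]]
```

View pics/s5.png

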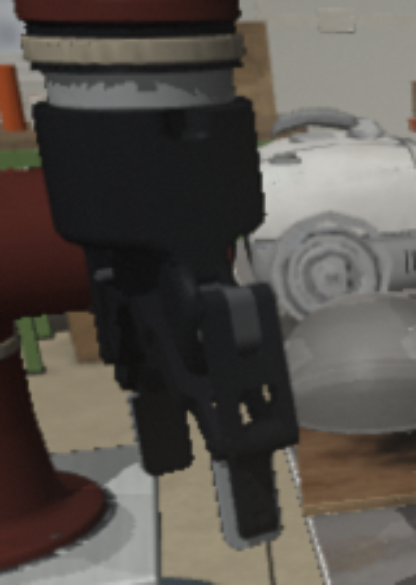

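The pictures and the reported pose disagree. The side view puts the open fingertips at about z=0.10 m, level with the handle's top, though the reported TCP is at 0.058. The first two pictures show the same offset of about 30 mm. I'll go down a further 15 mm, which still clears the rail whichever is right, and compare again.

Emit:
drive_tool(fingers=[100,100,100], xyz=[[2,0,8],[2,0,15],[2,0,15]], yaw=[0,0,0])

```text
time_s: 2.82
tool_pos: [0.4749, -0.211, 0.0425]
eef_rot: [-2.272, -2.167, -0.0]
ft_force: [-0.0, -0.5, -0.4]
width: 0.0854
```

```bash
python3 - <<'E'
from h import *
s=bot.get_state(); print(s['time_s'],s['tool_pos'],s['ft_force'])
cv2.imwrite("pics/s6.png",cv2.resize(bot.camera("side")[100:250,215:415,::-1],None,fx=3.9,fy=3.9,interpolation=cv2.INTER_CUBIC))
E
```

```text
2.825 [ 0.47488318 -0.21103796  0.04248023] [-0.041283   -0.48145078 -0.35378357]
```

View pics/s6.png

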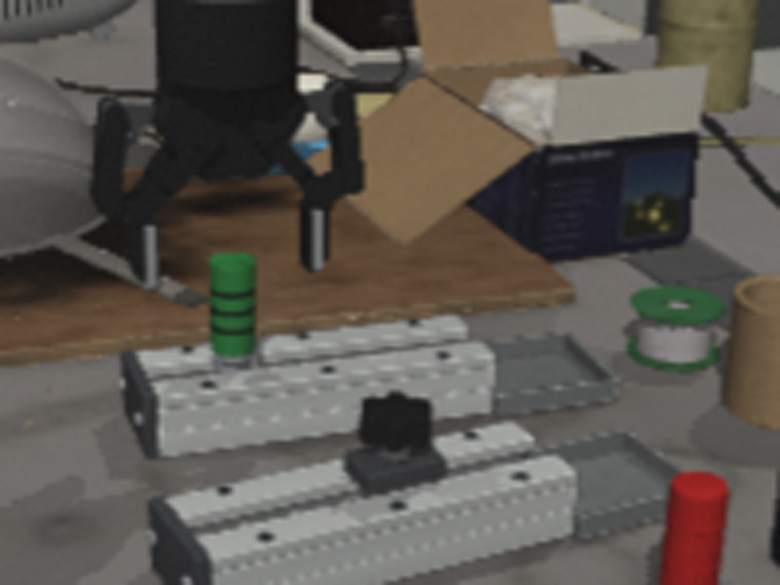

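The fingertips are now at about crop (150,288) and (316,268), which is z≈0.089, against a reported 0.0425. The offset stays constant and the force stays near zero, so I go by the images. I'll descend 20 mm more in small rows, then check again.

Emit:
drive_tool(fingers=[100,100,100,100], xyz=[[0,0,6],[0,0,13],[0,0,20],[0,0,20]], yaw=[0,0,0,0])

```text
time_s: 3.38
tool_pos: [0.4745, -0.2108, 0.0219]
eef_rot: [-2.271, -2.166, -0.0]
ft_force: [0.6, 0.7, -0.7]
width: 0.0854
```

```bash
python3 - <<'E'
from h import *
s=bot.get_state(); print(s['time_s'],s['tool_pos'],s['ft_force'])
cv2.imwrite("pics/s7.png",cv2.resize(bot.camera("side")[100:250,215:415,::-1],None,fx=3.9,fy=3.9,interpolation=cv2.INTER_CUBIC))
E
```

```text
3.375 [ 0.47452599 -0.21082289  0.0218914 ] [ 0.58095451  0.70182158 -0.73918662]
```

View pics/s7.png

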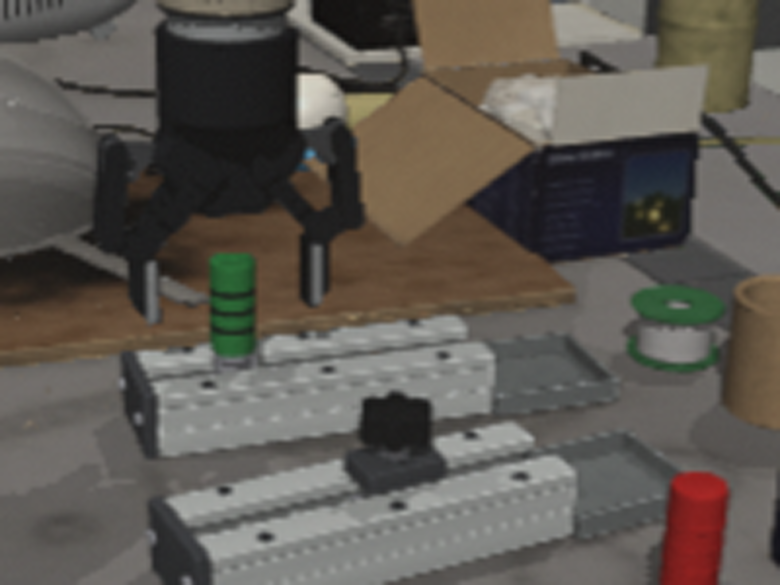

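```bash
python3 - <<'E'
from h import *
im=bot.camera("top")[:,:,::-1]
a=cv2.resize(im[150:250,215:295],None,fx=6,fy=6,interpolation=cv2.INTER_CUBIC)
for z,c in((.069,(0,255,255)),(.035,(255,0,255))):
  for x in (.4745+.0427,.4745+.0567,.4745-.0427):
    for y in(-.222,-.200):
      p=(proj("top",[x,y-(x-.4745)*.05,z])[0]-[215,150]+.5)*6; cv2.circle(a,tuple(int(v) for v in p),4,c,-1)
cv2.imwrite("pics/t7.png",a)
E
```

```text
(no output)
```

View pics/t7.png

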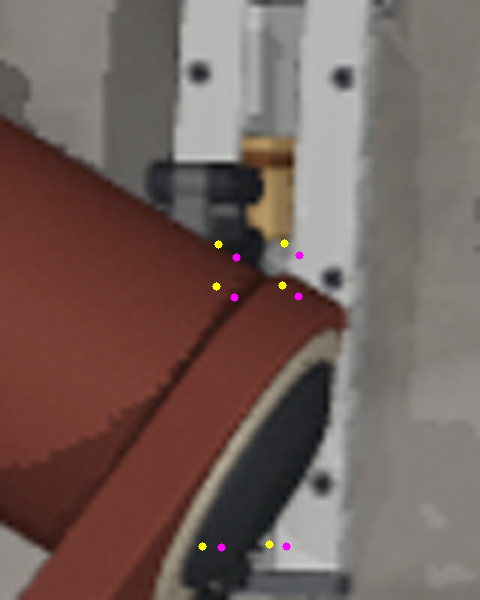

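```bash
python3 - <<'E'
from h import *
from scipy.optimize import least_squares
for name,sv,tv in [("knuckle top",(215+343/3.9-.4,100+125/3.9-.4),(215+205/6-.4,150+170/6-.4)),("knuckle mid",(215+347/3.9-.4,100+175/3.9-.4),(215+205/6-.4,150+182/6-.4)),("knuckle low",(215+340/3.9-.4,100+225/3.9-.4),(215+205/6-.4,150+200/6-.4))]:
    r=least_squares(lambda P:np.r_[proj("side",P)[0]-sv,proj("top",P)[0]-tv],[.52,-.21,.1]); print(name,r.x.round(4),r.fun.round(1))
E
```

```text
knuckle top [ 0.5381 -0.2177  0.1739] [ 0.8 -0.1 -0.2  0.7]
knuckle mid [ 0.5407 -0.2124  0.1432] [-0.1  0.   0.  -0.1]
knuckle low [ 0.5395 -0.2065  0.1118] [ 0.1 -0.  -0.   0.1]
```

Triangulating the front knuckle in both views puts it at y≈-0.212, in line with the slot, with the tip at z≈0.07. The lateral alignment is good, so I close on the handle.

Emit:
drive_tool(fingers=[25,10,10,10,10,10], xyz=[[0,0,0],[0,0,0],[0,0,0],[0,0,0],[0,0,0],[0,0,0]], yaw=[0,0,0,0,0,0], grip_force=30)

```text
time_s: 4.22
tool_pos: [0.4754, -0.2113, 0.0231]
eef_rot: [-2.273, -2.167, -0.001]
ft_force: [-0.5, -0.2, 2.7]
width: 0.0259
```

```bash
python3 - <<'E'
from h import *
s=bot.get_state(); print(s['time_s'],s['tool_pos'],s['ft_force'],s['wrist_torque'],s['width'])
cv2.imwrite("pics/s8.png",cv2.resize(bot.camera("side")[100:250,215:415,::-1],None,fx=3.9,fy=3.9,interpolation=cv2.INTER_CUBIC))
E
```

```text
4.225 [ 0.47535088 -0.21134153  0.02308949] [-0.52614348 -0.16692146  2.65097984] [0.04664611 0.09036051 0.00298075] 0.025930022582044653
```

View pics/s8.png

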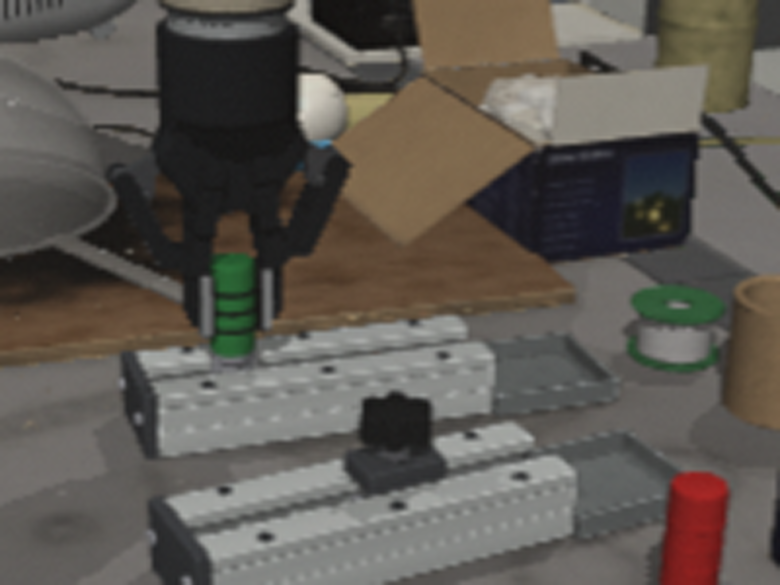

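The pads hold the handle at crop (233,300), width 25.9 mm, and the handle is upright. Now I push along the slot, which is tool +y.

Emit:
drive_tool(fingers=[10,10,10,10,10,10,10,10,10], xyz=[[0,6,0],[0,15,0],[0,25,0],[0,35,0],[0,45,0],[0,55,0],[0,65,0],[0,72,0],[0,72,0]], yaw=[0,0,0,0,0,0,0,0,0])

```text
time_s: 5.4
tool_pos: [0.5481, -0.2148, 0.0231]
eef_rot: [-2.273, -2.168, -0.002]
ft_force: [0.4, -0.4, 2.2]
width: 0.0263
```

```bash
python3 - <<'E'
from h import *
s=bot.get_state(); print(s['time_s'],s['tool_pos'],s['ft_force'],s['wrist_torque'],s['width'],R.from_rotvec(s['eef_rot']).as_matrix()[:,1])
a=cv2.resize(bot.camera("side")[120:230,215:415,::-1],None,fx=3,fy=3,interpolation=cv2.INTER_CUBIC)
b=cv2.resize(bot.camera("top")[105:195,200:400,::-1],None,fx=3,fy=3,interpolation=cv2.INTER_CUBIC)
cv2.imwrite("pics/p1.png",np.vstack([a,b])[:600])
E
```

```text
5.4 [ 0.54809657 -0.21478834  0.02309414] [ 0.36347933 -0.37395063  2.19234909] [ 0.00600249 -0.05354594 -0.02021957] 0.02626017373272797 [ 9.98881961e-01 -4.72689895e-02  6.86419883e-04]
```

View pics/p1.png

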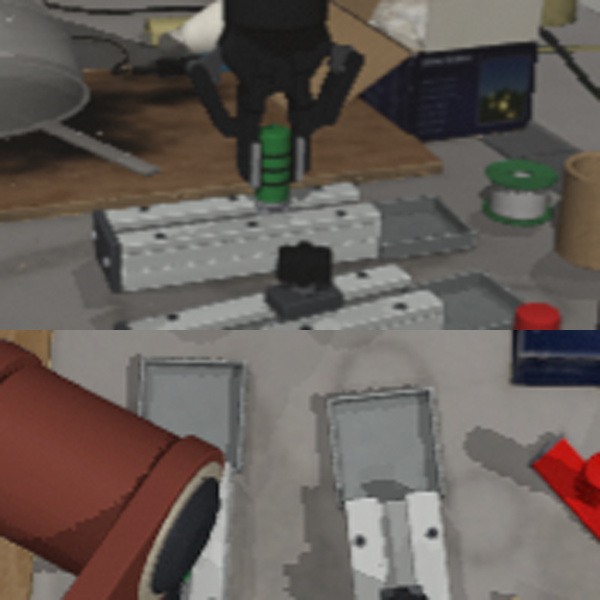

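The scraper slid along upright with little force; the handle is at the upper-panel (275,165), about 75 mm short of the end. I push 55 mm more.

Emit:
drive_tool(fingers=[10,10,10,10,10,10,10,10,10,10], xyz=[[0,5,0],[0,12,0],[0,20,0],[0,28,0],[0,36,0],[0,43,0],[0,49,0],[0,54,0],[0,55,0],[0,55,0]], yaw=[0,0,0,0,0,0,0,0,0,0])

```text
time_s: 6.75
tool_pos: [0.6028, -0.2174, 0.0232]
eef_rot: [2.274, 2.168, 0.002]
ft_force: [0.5, 0.3, 1.6]
width: 0.0262
```

```bash
python3 - <<'E'
from h import *
s=bot.get_state(); print(s['time_s'],s['tool_pos'],s['ft_force'],s['wrist_torque'],s['width'])
a=cv2.resize(bot.camera("side")[120:230,255:405,::-1],None,fx=4,fy=4,interpolation=cv2.INTER_CUBIC)
b=cv2.resize(bot.camera("top")[105:155,200:350,::-1],None,fx=4,fy=4,interpolation=cv2.INTER_CUBIC)
cv2.imwrite("pics/p2.png",np.vstack([a,b])[:600])
E
```

```text
6.75 [ 0.60275772 -0.21741842  0.02315005] [0.52662246 0.25658231 1.63073804] [-0.04491712 -0.08589367 -0.00797088] 0.026232430476136822
```

View pics/p2.png

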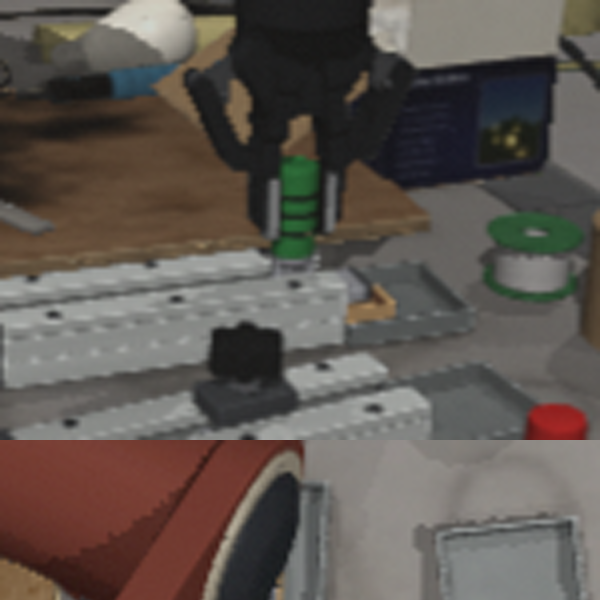

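```bash
python3 - <<'E'
from h import *
im=bot.camera("side")[:,:,::-1]
cv2.imwrite("pics/p3.png",cv2.resize(im[175:210,320:380],None,fx=12,fy=12,interpolation=cv2.INTER_CUBIC))
F=np.array([.6231,-.2178]);d=np.array([.99884,-.04816]);n=np.array([.04816,.99884])
P=lambda s,l,z:((proj("side",[*(F+d*s+n*l),z])[0]-[320,175]+.5)*12).round(0)
print("flat scrap top",[P(s,l,.014) for s in(.025,.061) for l in(-.014,.014)], "endtop",P(0,-.032,.038),"rim",P(.08,-.035,.014),P(.08,.035,.014))
E
```

```text
flat scrap top [array([348., 247.]), array([292., 191.]), array([514., 225.]), array([455., 169.])] endtop [272. 187.] rim [648. 256.] [496. 119.]
```

View pics/p3.png

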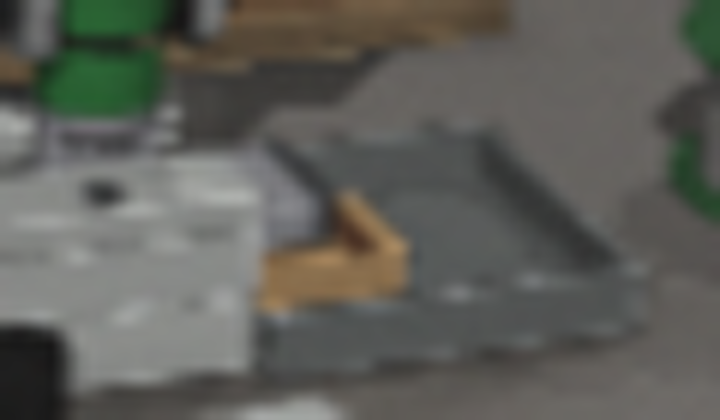

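The scrap dropped and lies flat in the tray against the rail's end. Its front edge is at crop col 408 and the scraper's foot is above it. I let go, rise, and measure from the top.

Emit:
drive_tool(fingers=[50,100,100,100,100,100,100,100,100,100], xyz=[[0,0,0],[0,0,0],[0,0,0],[0,0,-15],[0,0,-40],[0,0,-75],[0,0,-115],[0,0,-150],[0,0,-170],[0,0,-170]], yaw=[0,0,0,0,0,0,0,0,0,0])

```text
time_s: 8.15
tool_pos: [0.6035, -0.2181, 0.1956]
eef_rot: [2.271, 2.165, 0.004]
ft_force: [0.0, 0.3, -0.1]
width: 0.0859
```

Emit:
drive_tool(fingers=[100,100,100,100,100,100,100], xyz=[[0,-35,0],[0,-75,0],[0,-115,0],[0,-155,0],[0,-190,0],[0,-200,0],[0,-200,0]], yaw=[0,0,0,0,0,0,0])

```text
time_s: 9.02
tool_pos: [0.4035, -0.2083, 0.1938]
eef_rot: [2.272, 2.165, 0.004]
ft_force: [0.6, -0.1, 0.3]
width: 0.0853
```

```bash
python3 - <<'E'
from h import *
s=bot.get_state(); print(s['time_s'],s['tool_pos'],s['ft_force'])
a=cv2.resize(bot.camera("side")[155:215,255:385,::-1],None,fx=5,fy=5,interpolation=cv2.INTER_CUBIC)
b=cv2.resize(bot.camera("top")[110:165,225:355,::-1],None,fx=5,fy=5,interpolation=cv2.INTER_CUBIC)
cv2.imwrite("pics/p4.png",np.vstack([a,b])[:600])
E
```

```text
9.025 [ 0.40346024 -0.20833914  0.19377667] [ 0.56061746 -0.09053505  0.2622178 ]
```

View pics/p4.png

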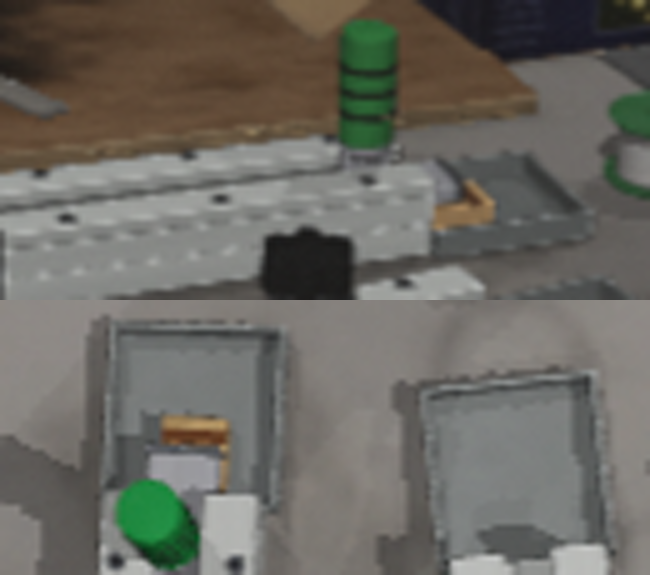

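```bash
python3 - <<'E'
from h import *
F=np.array([.6231,-.2178]);d=np.array([.99884,-.04816]);n=np.array([.04816,.99884])
c=lambda x,y:(225+x/5-.4,110+(y-300)/5-.4)
for nm,p,z in[("front edge top",(196,419),.014),("foot front",(186,452),.028),("saw mark",(195,437),.014),("right side rail end",(230,494),.038),("left rail end",(105,490),.038),("scrapR",(229,430),.014),("scrapL",(163,430),.014),("handtop",(150,505),.102)]:
    q=atz("top",c(*p),z)[:2]-F; print(nm,(q@d).round(4),(q@n).round(4))
E
```

```text
front edge top 0.038 -0.001
foot front 0.0201 0.0003
saw mark 0.0301 -0.0009
right side rail end 0.0003 -0.0205
left rail end 0.0006 0.0318
scrapR 0.0336 -0.0154
scrapL 0.0328 0.013
handtop -0.0191 0.0009
```

```bash
python3 - <<'E'
from h import *
im=bot.camera("top"); a=cv2.imread("pics/top0.png")
cs=lambda m:np.argwhere(m[185:215,320:350].max(axis=2)<50).mean(0)+[185,320]
print("knob px before/after",cs(a),cs(im[:,:,::-1]))
s=bot.get_state();print(s['ft_force'],s['qd'].round(3))
bot.sign_off()
E
```

```text
knob px before/after [199.96595745 334.28085106] [200.03004292 334.24892704]
[ 0.70733744 -0.13138016  0.08937565] [ 0.003  0.003 -0.005 -0.     0.005 -0.   ]
the job is handed in; nothing more can be done
```

I gripped the green scraper fore and aft along the slot and pushed the scrap out of the open end. It dropped into the tray, and I let go of the scraper, backed the arm off and handed in at about 9 s.

**Last checks**
- **Scrap:** it lies flat in the tray, its centre about 20 mm beyond the open end and about 1 mm off the slot's line. That is less than the roughly 43 mm I had aimed for, because it dropped early and the foot slid over it. It is still 8 mm inside the 12 mm limit. Its height was not measured. I take it to lie flat because the foot is above it and its edges match a flat scrap in the side view.
- **Scraper:** it stands upright, released, its handle about 19 mm short of the end.
- **Stop:** the black knob moved less than 0.1 pixel between the first and last top pictures. The red look-alike was not touched.
- **Rest:** I did not measure the speeds of the scrap and scraper, and took no repeat pictures to confirm they are still.

**One disagreement:** the camera pictures showed the open fingertips about 30 mm higher than the reported TCP height implies. I went by the pictures for the grasp height. The reported TCP reached z = 0.022 m, below the rail's top, with no contact force, which agrees with the pictures.

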